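# Bring the spot lamp up to the third click

## Task

The bench spot lamp is off and its attenuator lever has been left at some open setting. With a fingertip, push the lever fully home to the closed end (the thin end of the printed wedge), press the power button in until it stays down, then push the lever open again click by click and leave it resting in the third click from closed; with the lamp on it must never run past that third click. Only push the lever, never pinch it, and leave everything else on and around the lamp where it is.

Things in the scene. Friction and masses are not known exactly. Their poses are not given: they have to be found in the camera images.
- lamp: Grey bench spot lamp, fixed, any yaw to 0.35 rad. Origin on the bench under the middle of the grey housing; x to its rear, y to its left (seen by the robot), z up. Housing 220 mm wide: sloping console in front (x -100 to 0), lamp house behind it (x 0 to 105, 107 mm high). Dark base plate, top 14 mm high, x -160 to 115, y -270 to 130: a ledge in front, a stage on the right with a steel light tube (89 mm high).
- lamp_panel: Control panel of the lamp; origin at the middle of its face, 71 mm above the bench; y to the lamp's left, x up the slope to the rear, z square to it. It rises to the rear by 0.216 rad (12.4 deg), 102 x 220 mm. Lever slot parallel to y in the left half, power button in the right half, both at x = -4 mm. White printed wedge behind the slot: thin at the left, closed end, wide at the right, open end.
- attenuator (a joint): Lever travel along its slot in m: 0 = closed, hard stop at the left; grows towards the lamp's right (-y); 0.072 = fully open. Spring detents every 12 mm: closed seat 0 (not counted), click one at 0.012, two 0.024, three 0.036 ... six 0.072; starts in any of one to six. Each step takes 4 to 6 N at first, falls to nil half-way, then the lever snaps ahead of the finger into the next seat and stays.
- attenuator_top (a point): Middle of the top of the attenuator lever's black cap, 31 mm above the panel face, measured square to the panel. Cap 14 mm wide along the slot, 22 mm front to rear; its side faces reach from 8 to 28 mm above the panel, with a narrower crown above. It stands square to the panel on a thin stem.
- cap_left (a point): Middle of the flat left side face of the lever's cap (towards the closed end), the one to push on to open; axes as the panel's: x up the slope to the rear, y to the lamp's left, z square to the panel. 18 mm above the panel face.
- cap_right (a point): Middle of the flat right side face of the lever's cap (towards the open end), the one to push on to close; axes as cap_left.
- power (a joint): Travel of the power button in m: 0 = out (lamp off, as at the start), 0.006 = fully in (lamp on). Moves square to the panel with about 3 N and stays wherever it is left; it does not spring back.
- power_top (a point): Middle of the top face of the round aluminium power button, 26 mm diameter, 16 mm above the panel face when out and 10 mm when in, inside a black ring 37 mm in diameter and 4 mm high.
- loupe: Black eye loupe, 37 mm diameter, 31 mm high, loose on top of the lamp house. Leave alone. Origin at the middle of its underside.
- filter_ring: Dark steel filter ring, 38 mm outside, 7 mm high, loose on top of the lamp house. Leave alone. Origin at the middle of its underside.
- glue_bottle: Small amber bottle, 28 mm diameter, 58 mm high, standing on the ledge in front of the console. Leave alone. Origin at the middle of its underside.
- tweezers: Steel tweezers, 125 mm long, 9 mm wide, lying on the ledge in front of the console. Leave alone. Origin near the middle of the underside.
- blower: Black rubber dust blower, 54 mm diameter, 92 mm high, standing on the bench to the left of the lamp. Leave alone. Origin at the middle of its underside.
- screwdriver: Precision screwdriver, 115 mm long, 12 mm thick, lying on the bench to the left of the lamp. Leave alone. Origin at the underside, at the handle's front end.
- parts_dish: Small glass dish, 60 mm diameter, 16 mm high, on the bench to the right of the lamp. Leave alone. Origin at the middle of its underside.

How it is judged (in metres and radians):
On the way, in this order (a step that is already met when the one before it is completed fails the run):
1. the attenuator lever is pushed fully home to closed while the lamp is still off (value of joint attenuator below 0.0025 m and value of joint power below 0.002 m), for 0.2 s.
2. the power button is pressed fully in with the lever still closed (value of joint attenuator below 0.0025 m and value of joint power above 0.005 m), for 0.2 s.
3. the lever rests in the third click with the lamp on (value of joint attenuator between 0.0335 and 0.0385 m and value of joint power above 0.005 m), for 0.2 s.
At the end, for the whole second after the job is handed in: The lever rests in the third click from closed (joint attenuator 36 mm, within 2.5 mm, at rest), the power button is in (more than 5 of its 6 mm), and none of the seven loose things has moved 20 mm or more (all of step 3 and velocity of joint attenuator between -0.003 and 0.003 m/s and distance of each of loupe, filter_ring, glue_bottle, tweezers, blower, screwdriver, parts_dish from where it was at the start of the episode below 0.02 m); the robot touches nothing.
It fails at once if the lever runs over the crest past the third click with the lamp on (value of joint power above 0.004 m and value of joint attenuator above 0.0425 m).
It fails at once if the lever's cap is pinched between the fingers (contact force between each of attenuator_c0, attenuator_c1 and the fingers above 1 N).
It fails at once if a loose thing is lifted, carried or knocked away (20 mm or more) (distance of any of loupe, filter_ring, glue_bottle, tweezers, blower, screwdriver, parts_dish from where it was at the start of the episode above 0.02 m).
It also fails if it takes over 54 s, if anything falls off the work surface, if the arm or the gripper's body presses on something with over 40 N, if the wrist force passes 120 N, or if a joint passes its speed limit or range.

## Robot

A 6-joint arm with a two-finger parallel gripper is mounted at the origin on the work surface. World frame = base frame: x ahead of the robot, y to its left, z up, the work surface at z = 0. Lengths are in mm, angles in rad, forces in N, time in s.
With the tool pointing down it reaches from about 325 to 875 mm from the base axis. Payload 4.4 kg.
Tool frame: the origin (TCP) lies on the centre line of the jaws, within the pads' length; the fingertips stand ahead of it and the grasp point (between the pads) lies 6 mm ahead of it (ctrl.tcp_to_tips is the z of the fingertips in the tool frame, in mm); z points along the fingers, y is the direction in which the jaws open and shut (so a half turn about z gives the same grasp; the last joint's range is limited). The gripper opens to 85 mm and grips with 20 to 120 N. Pads are 22 mm wide; open, the fingers measure 114 mm over their backs; the gripper's body (76 mm by 85 mm) begins 54 mm behind the grasp point. The pads swing forward as they close: fully open they stand 13 mm farther back than shut.
Start: joints at [1.004, 0.207, 1.542, -0, 1.393, -0.15], TCP at [232.265, 526.004, 256.282] pointing down, gripper open.
Joint ranges: [-2.73, 2.73], [-0.86, 2.22], [0.23, 2.46], [-1.11, 4.25], [0.08, 2.63], [-2.82, 2.82]. Speed limits (rad/s): [2.79, 2.79, 3.14, 3.14, 3.14, 3.14].

## Interface

Orientations are given as a 3x3 rotation matrix whose columns are the frame's x, y, z axes.
In Python, from plant import ctrl, sensors, optics gives the robot as it stands. Calls block until the motion is done:
- ctrl.move_ptp(position, orientation): joint-space move of the TCP to a pose.
- ctrl.move_l(position, rot=None, vel=150, threshold=None): straight line of the TCP; rot=None keeps the orientation; vel is the mean speed in mm/s. With threshold (N) it stops when the force on the tool has changed by that much, and returns True; else False.
- ctrl.set_joints(angles): joint-space move.
- ctrl.gripper_to(opening, force=None): finger opening in mm; force is the grip in N (None keeps the last); returns when the fingers have stopped.
- ctrl.hold(seconds).
- ctrl.solve_ik(position, orientation): joint angles nearest the present ones, or None.
- sensors.read_state(): the state.
- optics.grab_frame(name): name is "side" or "top"; returns (picture, depth): 400x640x3 uint8, red, green, blue; 400x640 float32, mm along the optical axis (not along the pixel's ray), 0 where there is no reading.
- optics.camera_params(name): a dict with "mtx" (3x3 intrinsics, pixels), "R" (3x3) and "t" (3): a world point X has camera coordinates R X + t. Camera axes: x right, y down, z forward; pixel columns grow to the right and rows downward; lengths in mm; the calibration is good to about 2 mm. A picture is of the moment at which its call begins. camera_params takes no time and is no camera call.
A pose or a line that the arm cannot do raises ctrl.MotionError and nothing moves.
- ctrl.finish_job(): hands the job in, once; it reports no verdict.
The state is a dict: "t": time; "q": joint angles; "qvel": joint speeds; "tau": joint torques, N m; "eef_pos": TCP position; "eef_rot": TCP orientation; "force": force on the tool from outside, world axes, zero at the start; "wrist_torque": the same for the moment, N m; "grip_width": finger opening in mm.
Only numpy, scipy, OpenCV 4.12 (cv2) and the standard library are available. Lean on these libraries where they do the work, as an engineer would, in place of code of your own. Each camera call takes 0.05 s, during which the arm holds its last target. There are 200 camera calls.

## Working session

There is one attempt and no reset: what is moved stays moved. The work goes in short steps, each a Python script; the robot and the scene stay as the last script left them, time stands still between calls to the robot, and variables do not carry over. Pictures are saved under pics/ and viewed, about 8 in all and at most 12, crops included, and the job is handed in when it is done.

```bash
mkdir -p pics; ls; python3 - <<'E'
from plant import ctrl, sensors, optics
import cv2, numpy as np
for n in ("top","side"):
    p,d=optics.grab_frame(n); cv2.imwrite(f"pics/{n}0.png",p[:,:,::-1]); np.save(f"pics/{n}0.npy",d)
    c=optics.camera_params(n); print(n,c["mtx"].round(1).tolist(),c["R"].round(3).tolist(),np.round(c["t"],1), (-c["R"].T@c["t"]).round())
print(ctrl.tcp_to_tips, sensors.read_state()["t"])
E
```

```text
pics
top [[364.5, 0.0, 315.2], [0.0, 364.5, 204.1], [0.0, 0.0, 1.0]] [[-0.021, -1.0, 0.014], [-0.992, 0.02, -0.123], [0.122, -0.017, -0.992]] [  5.  547.6 985.3] [ 423.   11. 1045.]
side [[370.8, 0.0, 322.3], [0.0, 370.8, 195.9], [0.0, 0.0, 1.0]] [[-0.994, -0.106, -0.024], [-0.034, 0.508, -0.861], [0.104, -0.855, -0.508]] [540.3  92.3 790.4] [458. 686. 494.]
25.0 0.1
```

View pics/top0.png

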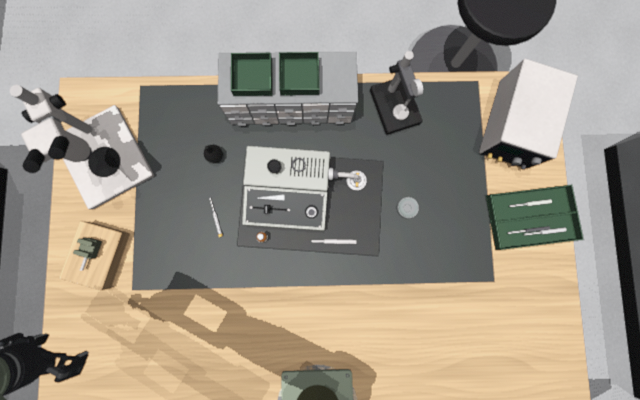

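View pics/side0.png

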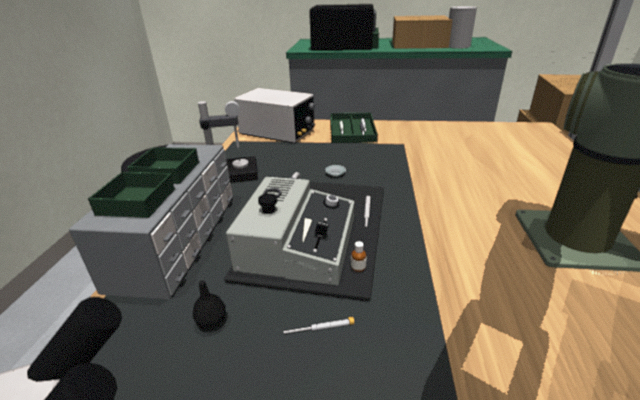

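The top view shows the lamp console at about (285,208), with the lever near (268,209) and the button near (311,212). The side view has the lever at about (320,230) and the button at (332,200). I'll enlarge both.

```bash
python3 - <<'E'
import cv2, numpy as np
a=cv2.imread("pics/top0.png")[140:260,230:390]; b=cv2.imread("pics/side0.png")[165:290,225:390]
cv2.imwrite("pics/topc.png",cv2.resize(a,None,fx=5,fy=5,interpolation=cv2.INTER_CUBIC)); cv2.imwrite("pics/sidec.png",cv2.resize(b,None,fx=4.8,fy=4.8,interpolation=cv2.INTER_CUBIC))
E
```

```text
(no output)
```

View pics/topc.png

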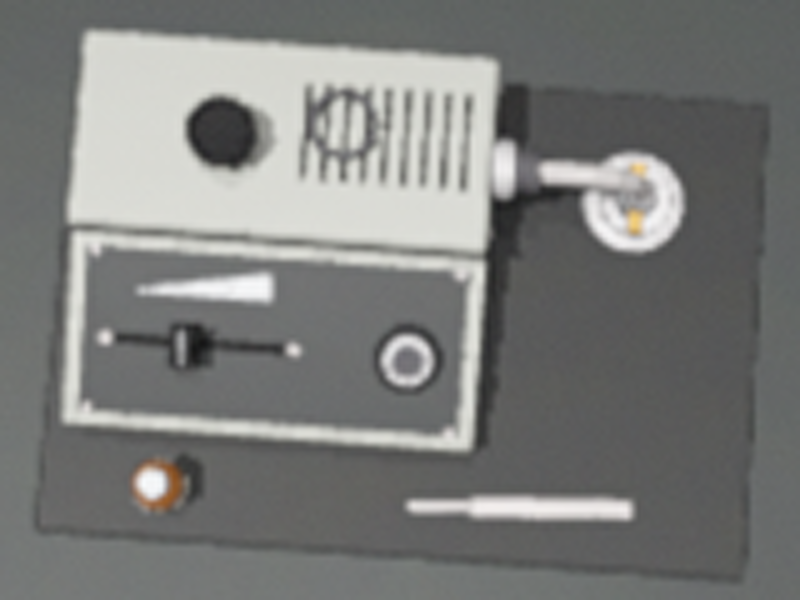

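View pics/sidec.png

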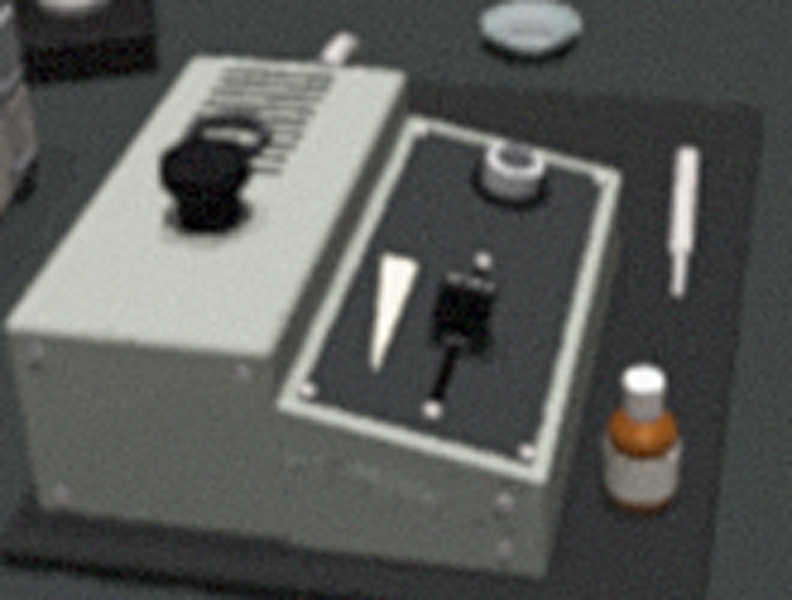

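The top crop shows the panel corners, with the lever cap crown near (183,346), the slot end dots at (105,338) and (293,350), and the button at (407,360). The side crop has the crown near (470,280), the slot dots at (432,409) and (484,261), and the button top at (515,158). Next I fit the lamp pose to both.

```bash
cat > lamp.py <<'E'
import numpy as np
S=0.216; B=np.array([[np.cos(S),0,-np.sin(S)],[0,1,0],[np.sin(S),0,np.cos(S)]]) # panel axes in lamp
def Rz(a): return np.array([[np.cos(a),-np.sin(a),0],[np.sin(a),np.cos(a),0],[0,0,1]])
def p2l(p): return np.array([-50,0,71.])+B@np.asarray(p,float)
def l2w(pose,l): return np.array([pose[0],pose[1],0])+Rz(pose[2])@l
def p2w(pose,p): return l2w(pose,p2l(p))
def w2p(pose,w): return B.T@(Rz(pose[2]).T@(np.asarray(w)-[pose[0],pose[1],0])-[-50,0,71.])
def PR(pose): return Rz(pose[2])@B
def proj(c,X):
    x=c["mtx"]@(c["R"]@X+c["t"]); return x[:2]/x[2]
E
cat > fit.py <<'E'
from plant import optics
from lamp import *
from scipy.optimize import least_squares
C={n:optics.camera_params(n) for n in("top","side")}
full={"top":lambda u:np.array([230,140])+(np.array(u)+.5)/5-.5,"side":lambda u:np.array([225,165])+(np.array(u)+.5)/4.8-.5}
P=lambda x,y:p2l([x,y,0]); H=lambda x,y:np.array([x,y,107.])
obs=[("top",P(-51,110),(63,422)),("top",P(-51,-110),(472,452)),("top",P(51,-110),(487,258)),
("top",H(105,110),(85,30)),("top",H(105,-110),(498,62)),("top",H(0,-110),(487,250)),("top",H(0,110),(68,222)),
("side",P(51,-110),(410,118)),("side",P(-51,-110),(620,172)),("side",P(-51,110),(545,478)),("side",P(51,110),(283,405)),
("side",H(105,110),(8,322)),("side",H(105,-110),(192,57)),("side",H(0,-110),(405,72)),("side",H(0,110),(268,355))]
def res(v):
    r=[proj(C[n],l2w(v[:3],l)+(v[3:6] if n=="top" else v[6:9]))-full[n](u) for n,l,u in obs]
    return np.r_[np.ravel(r),v[3:]/2*.5]
s=least_squares(res,[520,90,0]+[0]*6,loss="soft_l1"); v=s.x; pose=v[:3]
print("pose",v.round(3)); print(res(v)[:30].reshape(-1,2).round(1).tolist())
np.save("pose.npy",v)
def feat(name,z,ut,us):
    for n,u in(("top",ut),("side",us)):
        f=lambda q:proj(C[n],p2w(pose,[q[0],q[1],z])+(v[3:6] if n=="top" else v[6:9]))-full[n](u)
        print(name,n,least_squares(f,[0,0]).x.round(1))
feat("dotL",1,(105,338),(432,409)); feat("dotR",1,(293,350),(484,261))
feat("button",16,(407,360),(515,158)); feat("crown",31,(183,346),(470,280))
feat("wedgeThin",0,(138,291),(376,370)); feat("bottle",-40,(155,483),(642,380))
E
python3 fit.py
```

```text
pose [ 5.83864e+02  7.09070e+01 -8.70000e-02  1.61000e-01  1.70100e+00
 -3.36000e-01 -1.61000e-01 -1.70100e+00 -2.50500e+00]
[[0.5, -0.0], [0.1, -0.6], [-0.3, 0.5], [-0.2, -0.2], [0.4, -1.0], [0.1, 0.6], [-0.3, 0.5], [0.0, -0.3], [-0.3, 0.1], [0.2, 0.7], [-0.7, 0.3], [-1.0, 0.5], [0.2, -0.5], [0.5, -0.4], [1.2, -0.7]]
dotL top [-4.  90.9]
dotL side [-3.  89.6]
dotR top [ -3.7 -10.1]
dotR side [ -4.  -11.5]
button top [ -3.3 -71.6]
button side [ -3.7 -73.4]
crown top [-2.1 45.1]
crown side [-3.2 45. ]
wedgeThin top [22.4 74.7]
wedgeThin side [22.3 75.3]
bottle top [-88.8  65.7]
bottle side [-83.1 -14.1]
```

The fit is consistent to about 1 mm. The lever is at panel y≈45, the button at y≈-72.5, and the slot middle at y≈39.7, which puts closed at about 75.7. Next I close the gripper and set up beside the lever's right face.

```bash
cat > h.py <<'E'
from plant import ctrl, sensors, optics
from lamp import *
pose=np.load("pose.npy")[:3]; M=PR(pose)
TIP=ctrl.tcp_to_tips
def rot(s): x=s*M[:,1]; z=-M[:,2]; return np.c_[x,np.cross(z,x),z]
def tcp(x,y,h): return p2w(pose,[x,y,h+TIP])      # tips at height h over the panel
def where():
    s=sensors.read_state(); q=w2p(pose,s["eef_pos"]); q[2]-=TIP
    print("t %.2f tips"%s["t"],q.round(2),"F",(M.T@s["force"]).round(1),"w",round(s["grip_width"],1)); return q
def go(x,y,h,vel=80,thr=None):
    r=ctrl.move_l(tcp(x,y,h),None,vel,thr); print(r,end=" "); return r,where()
E
python3 - <<'E'
from h import *
for s in(1,-1):
    for p in [(-4,12,150),(-4,12,12),(-4,-72.5,10),(-4,102,12)]:
        print(s,p,np.round(ctrl.solve_ik(tcp(*p),rot(s)),2) if ctrl.solve_ik(tcp(*p),rot(s)) is not None else None)
ctrl.gripper_to(0); print(ctrl.tcp_to_tips); where()
E
```

```text
1 (-4, 12, 150) [ 0.02 -0.06  1.88 -0.03  1.11  0.12]
1 (-4, 12, 12) [ 0.02  0.19  1.93 -0.03  0.81  0.12]
1 (-4, -72.5, 10) [-0.17  0.16  1.97  0.02  0.8  -0.1 ]
1 (-4, 102, 12) [ 0.2   0.25  1.85 -0.08  0.84  0.34]
-1 (-4, 12, 150) None
-1 (-4, 12, 12) None
-1 (-4, -72.5, 10) None
-1 (-4, 102, 12) [ 0.2   0.25  1.85 -0.08  0.84 -2.81]
25.0
t 0.87 tips [-292.02  422.98  228.8 ] F [ 0.9 -0.8  0.2] w 0.1
```

```bash
python3 - <<'E'
from h import *
import cv2
ctrl.move_ptp(tcp(-4,12,150),rot(1)); where()
go(-4,12,40,120); go(-4,12,14,40,8)
for n in("top","side"):
    p,d=optics.grab_frame(n); b=p[140:260,230:390] if n=="top" else p[165:290,225:390]
    cv2.imwrite(f"pics/{n}1.png",cv2.resize(b[:,:,::-1],None,fx=3,fy=3,interpolation=cv2.INTER_CUBIC))
a=cv2.imread("pics/top1.png");b=cv2.imread("pics/side1.png");b=cv2.resize(b,(495,375))
o=np.zeros((375,495,3),np.uint8);o[:a.shape[0],:a.shape[1]]=a
cv2.imwrite("pics/both1.png",cv2.resize(np.vstack([o,b]),None,fx=.8,fy=.8))
E
```

```text
t 2.72 tips [ -3.98  12.73 150.13] F [-0.3  0.3 -0.1] w 0.1
False t 3.78 tips [-3.26 12.14 40.63] F [0.1 0.7 0. ] w -0.1
False t 4.58 tips [-3.9  11.99 13.96] F [-0.2 -0.4 -0.4] w -0.3
```

View pics/both1.png

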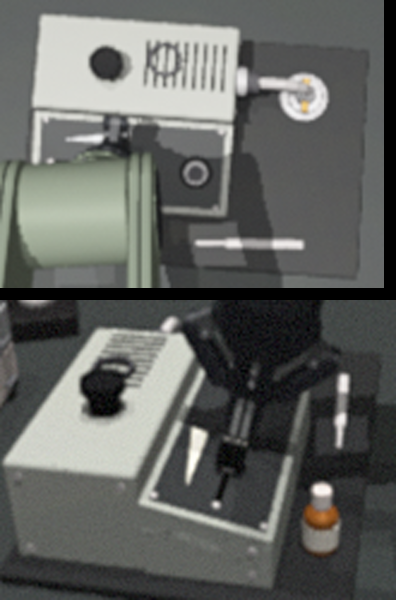

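The top view is blocked by the arm. The side view shows the closed fingertips at about (235,415), just to the right of the cap at (230,458), and nothing is touching. Now I push towards closed.

```bash
python3 - <<'E'
from h import *
# free closed contact expected at TCP y = 75.7-7-11 = 57.7
y=14
while y<61:
    r,q=go(-4,y,14,25,12)
    if r and q[1]>54: break
    y+=3
ctrl.hold(.4); where()
E
```

```text
False t 4.93 tips [-3.84 14.18 14.21] F [-0.4 -0.1 -0.9] w 0.1
False t 5.20 tips [-4.01 17.16 14.02] F [-0.4 -0.3  0.1] w 0.3
False t 5.47 tips [-4.01 20.16 14.  ] F [-0.1  0.3  0.9] w -0.0
False t 5.73 tips [-3.98 23.16 14.01] F [ 0.5 -0.1  0.1] w -0.1
False t 6.00 tips [-3.99 26.16 14.02] F [-0.2  0.1  0.1] w 0.0
False t 6.27 tips [-3.99 29.15 14.  ] F [-0.3  0.1  0.7] w -0.1
False t 6.53 tips [-4.   32.18 14.02] F [0.1 0.5 0.6] w 0.2
False t 6.80 tips [-3.97 35.15 14.01] F [ 0.4 -0.9 -0.5] w -0.1
False t 7.07 tips [-4.04 37.6  14.  ] F [-0.4 -3.   0.4] w 0.2
False t 7.33 tips [-4.   41.59 13.99] F [ 0.1 -0.5 -0.4] w 0.3
False t 7.60 tips [-3.99 44.44 14.02] F [-0.5  1.2 -0. ] w 0.0
False t 7.87 tips [-3.98 47.21 14.01] F [-0.4 -0.5 -0.5] w 0.2
False t 8.13 tips [-4.01 49.58 14.  ] F [-0.2 -3.4  1.9] w -0.2
False t 8.40 tips [-4.01 53.54 13.97] F [ 0.1 -0.5  0.2] w -0.1
False t 8.67 tips [-3.99 56.45 14.02] F [ 0.5  0.4 -0.5] w -0.1
False t 8.93 tips [-4.02 59.21 13.98] F [-0.   0.3  0.9] w 0.2
t 9.33 tips [-3.96 58.96 14.02] F [ 0.   1.1 -0.3] w -0.1
```

```bash
python3 - <<'E'
from h import *
for y in range(60,68):
    r,q=go(-4,y,14,15,10)
    if r: break
ctrl.hold(.4); where()
E
```

```text
False t 9.58 tips [-4.01 59.42 14.  ] F [-0.2 -4.3  1.9] w 0.0
False t 9.83 tips [-4.01 59.57 14.  ] F [ 0.6 -6.7  1.6] w 0.1
False t 10.08 tips [-3.99 59.66 14.02] F [ -0.9 -10.7   3.5] w -0.2
False t 10.33 tips [-3.97 59.8  14.04] F [ -0.1 -13.1   4.7] w -0.1
False t 10.58 tips [-3.95 59.93 14.05] F [  0.2 -17.1   4.3] w -0.0
False t 10.83 tips [-3.97 60.06 14.07] F [  0.3 -20.9   6. ] w 0.2
False t 11.08 tips [-3.93 60.19 14.1 ] F [ -1.4 -23.6   6.3] w 0.2
False t 11.33 tips [-3.93 60.3  14.1 ] F [  0.1 -26.3   7.4] w -0.1
t 11.73 tips [-3.91 60.29 14.11] F [ -0.8 -26.5   7. ] w 0.1
```

```bash
python3 - <<'E'
from h import *
import cv2
go(-4,50,14,60); go(-4,50,50,100); go(-4,-72.5,50,120)
p,d=optics.grab_frame("side"); t,_=optics.grab_frame("top")
b=cv2.resize(p[165:290,225:390,::-1],None,fx=4,fy=4,interpolation=cv2.INTER_CUBIC); cv2.imwrite("pics/side2.png",b)
where()
E
```

```text
False t 12.17 tips [-4.04 50.43 14.  ] F [-0.2  0.6 -0.3] w -0.2
False t 12.68 tips [-3.84 50.39 50.33] F [ 0.2 -0.  -0.1] w -0.2
False t 13.84 tips [ -4.13 -72.14  49.9 ] F [-0.7  0.4  0.2] w -0.4
t 13.94 tips [ -4.11 -71.9   49.94] F [ 0.7  0.2 -0.8] w -0.2
```

View pics/side2.png

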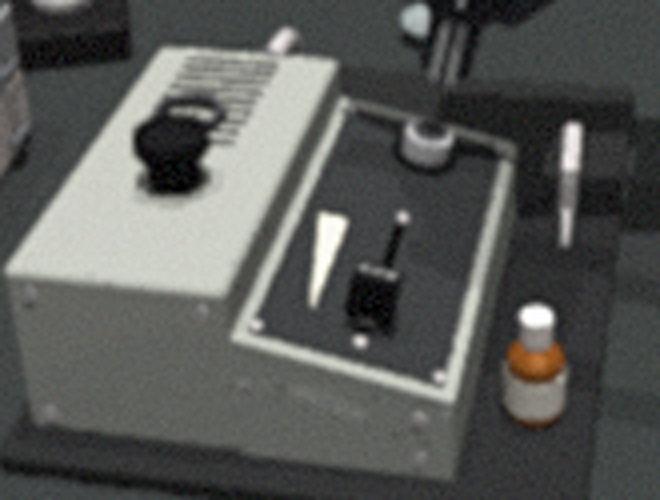

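The lever now sits near the left dot (360,342), with its crown edge at about (378,273). I'll measure its shift with the calibration, since the crown first measured 8 mm off from the contact reading, and I'll press the button in the same script.

```bash
python3 - <<'E'
from h import *
from scipy.optimize import least_squares
C=optics.camera_params("side"); v=np.load("pose.npy")
for nm,u,k in(("before",(470,280),4.8),("after",(378,273),4)):
    uv=np.array([225,165])+(np.array(u)+.5)/k-.5
    print(nm,least_squares(lambda q:proj(C,p2w(pose,[q[0],q[1],31])+v[6:9])-uv,[0,40]).x.round(1))
for y in (77,):
    for dy in(7,-7): print([((proj(C,p2w(pose,[x,y+dy,28])+v[6:9])+.5-[225,165])*4-.5).round() for x in(-15,7)])
go(-4,-72.5,22,60)
for h in np.arange(20,4,-1.):
    r,q=go(-4,-72.5,h,15,20)
    if q[2]-h>.8: break
ctrl.hold(.3); where()
E
```

```text
before [-3.2 45. ]
after [-3.2 76.6]
[array([399., 295.]), array([352., 282.])]
[array([405., 276.]), array([358., 264.])]
False t 14.56 tips [ -4.25 -72.51  21.57] F [ 0.5 -0.1 -0.3] w -0.1
False t 14.84 tips [ -3.85 -72.54  20.16] F [-0.4 -0.1 -0.4] w -0.3
False t 15.09 tips [ -4.   -72.52  19.04] F [-0.1  0.4 -0. ] w -0.1
False t 15.34 tips [ -4.07 -72.49  17.94] F [-1.  -1.3 -0.1] w 0.1
False t 15.59 tips [ -4.08 -72.51  16.92] F [-0.1 -0.2  0.1] w 0.2
False t 15.84 tips [ -3.93 -72.5   15.99] F [-0.3 -0.3  0.2] w 0.3
False t 16.09 tips [ -3.96 -72.52  15.03] F [0.7 1.2 1.6] w 0.1
False t 16.34 tips [ -3.93 -72.52  14.  ] F [-0.8 -0.1  1.7] w 0.1
False t 16.59 tips [ -3.92 -72.51  12.95] F [-1.1 -0.   1. ] w -0.1
False t 16.84 tips [ -3.92 -72.52  11.92] F [ 0.5 -0.6  1. ] w 0.1
False t 17.09 tips [ -3.95 -72.51  10.93] F [-0.5 -0.6  2.4] w -0.3
False t 17.34 tips [ -3.92 -72.49  10.04] F [-0.1  0.2  2.7] w -0.0
False t 17.59 tips [ -3.85 -72.51   9.86] F [-3.1 -0.5 11.5] w 0.1
t 17.89 tips [ -3.87 -72.52   9.85] F [-3.  -0.2 11.4] w 0.2
```

The button is in: it moved from 16 to 9.85 mm and stopped at 11 N. The picture puts the closed lever at y≈76.6, which agrees with the hard-stop contact at 59.3+18=77.3. The finger should therefore meet the left face at y≈95.3. Now I'll push open by one click.

```bash
python3 - <<'E'
from h import *
go(-4,-72.5,50,100); go(-4,105,50,150); go(-4,105,14,60,8)
go(-4,98,14,40,5)
for y in np.arange(97,86.4,-1): go(-4,y,14,15,15)
E
```

```text
False t 18.45 tips [ -4.24 -72.47  49.81] F [-1.   1.  -1.1] w 0.2
False t 19.78 tips [ -4.14 104.38  49.81] F [-0.3  0.3  0.1] w -0.1
False t 20.53 tips [ -3.93 105.03  13.88] F [ 0.3  0.5 -1.3] w 0.1
False t 20.86 tips [-3.76 97.74 14.33] F [ 0.2 -0.1 -0. ] w -0.0
False t 21.11 tips [-3.93 96.97 14.09] F [-0.1  0.4 -1.3] w -0.1
False t 21.36 tips [-4.   95.96 13.98] F [-0.9 -0.   0. ] w -0.4
False t 21.61 tips [-3.98 94.98 13.99] F [ 0.5 -0.  -0. ] w -0.2
False t 21.86 tips [-4.01 94.32 14.02] F [ 0.2  1.9 -0.1] w 0.1
False t 22.11 tips [-3.98 93.61 14.07] F [-0.1  4.8 -0.7] w -0.1
False t 22.36 tips [-4.   91.96 14.04] F [ 0.4  2.6 -0.2] w 0.1
False t 22.61 tips [-4.   90.57 14.01] F [0.5 1.5 0.7] w 0.2
False t 22.86 tips [-4.   89.55 13.94] F [-0.3 -0.3  0.2] w 0.4
False t 23.11 tips [-4.02 88.7  13.92] F [-0.3  0.4 -0.5] w -0.1
False t 23.36 tips [-4.   87.89 13.98] F [ 0.4  0.2 -0.6] w -0.2
False t 23.61 tips [-4.01 86.94 13.98] F [ 0.2  0.2 -0.5] w -0.0
```

Contact came at about 94.8 and the lever snapped over at about 89.6. The next contacts should be at about 82.8 and 70.8, so the third snap is due at about 65.5 and I'll stop at 64.

```bash
python3 - <<'E'
from h import *
for y in [84,83,82,81,80,79,78,77,76,75]: go(-4,y,14,15,15)
go(-4,72,14,15,15)
for y in [71,70,69,68,67,66,65,64]: go(-4,y,14,12,15)
ctrl.hold(.2); where()
E
```

```text
False t 23.96 tips [-3.98 83.88 14.  ] F [-0.3  0.6  0.4] w -0.3
False t 24.21 tips [-3.96 83.   14.03] F [0.8 0.2 0.4] w 0.2
False t 24.46 tips [-3.92 82.33 14.08] F [-0.8  2.6 -0.3] w -0.1
False t 24.71 tips [-3.92 81.61 14.11] F [-0.3  4.8  0. ] w -0.1
False t 24.96 tips [-3.98 79.96 14.06] F [-0.8  2.2  0.4] w -0.4
False t 25.21 tips [-3.99 78.57 14.02] F [-0.5  1.2  0.7] w -0.3
False t 25.46 tips [-4.04 77.54 13.89] F [ 0.4  0.1 -0.2] w 0.0
False t 25.71 tips [-4.17 76.69 13.84] F [-0.1 -0.5 -0.4] w -0.1
False t 25.96 tips [-4.05 75.88 13.95] F [0.6 0.7 0.2] w -0.2
False t 26.21 tips [-4.01 74.93 14.  ] F [ 0.3  0.4 -0.3] w -0.1
False t 26.56 tips [-3.99 71.87 14.01] F [ 0.1 -0.8  0.1] w -0.0
False t 26.81 tips [-3.97 70.96 14.01] F [ 0.2 -0.1 -0.1] w -0.1
False t 27.06 tips [-3.93 70.31 14.06] F [-0.1  2.2 -0.1] w -0.1
False t 27.31 tips [-3.99 69.6  14.08] F [-0.5  5.8  0.2] w -0.6
False t 27.56 tips [-3.98 67.94 14.07] F [0.5 3.8 1.6] w 0.0
False t 27.81 tips [-3.97 66.59 14.03] F [-0.3  1.8  0.7] w -0.5
False t 28.06 tips [-3.99 65.56 13.92] F [ 0.3 -0.2  1. ] w 0.2
False t 28.31 tips [-4.13 64.69 13.88] F [ 0.7 -1.1  0.2] w -0.3
False t 28.56 tips [-4.05 63.86 13.94] F [ 0.1  0.7 -0.7] w 0.1
t 28.76 tips [-4.03 64.02 13.98] F [-0.3  0.6 -0. ] w 0.1
```

All three snaps are clear. I'll back off, lift and retreat, then check from both cameras.

```bash
python3 - <<'E'
from h import *
import cv2
go(-4,75,14,60); go(-4,75,50,100); go(-4,75,150,150)
ctrl.set_joints([1.004,0.207,1.542,0,1.393,-0.15]); where()
p,_=optics.grab_frame("side"); t,_=optics.grab_frame("top")
f=lambda a:cv2.resize(a[:,:,::-1],(480,300) if 0 else None,fx=3.3,fy=3.3,interpolation=cv2.INTER_CUBIC)
a=f(t[140:230,230:350]); b=f(p[165:255,250:370]); cv2.imwrite("pics/end.png",np.hstack([a,b]))
C=optics.camera_params("side"); v=np.load("pose.npy")
for k in range(7): print(k,((proj(C,p2w(pose,[-3.2,76.6-12*k,31])+v[6:9])+.5-[250,165])*3.3-.5+[396,0]).round())
for n,i in(("top",t),("side",p)):
    o=cv2.imread(f"pics/{n}0.png")[:,:,::-1]; d=np.abs(i.astype(int)-o).max(2)>60
    d[:]=cv2.morphologyEx(d.astype(np.uint8),cv2.MORPH_OPEN,np.ones((2,2)))>0
    k=cv2.connectedComponentsWithStats(d.astype(np.uint8))[2][1:]; print(n,[x.tolist() for x in k if x[4]>5][:12])
E
```

```text
False t 29.09 tips [-4.   75.59 14.02] F [ 0.2 -0.2 -0.7] w 0.1
False t 29.60 tips [-3.81 74.99 50.32] F [0.6 0.6 0.1] w -0.1
False t 30.42 tips [ -4.94  74.79 148.92] F [0.9 0.6 0.3] w 0.1
t 32.10 tips [-291.07  422.27  227.89] F [-0.  -0.  -0.3] w 0.1
0 [625. 225.]
1 [630. 212.]
2 [634. 200.]
3 [638. 188.]
4 [642. 176.]
5 [646. 165.]
6 [649. 154.]
top [[269, 208, 2, 4, 8], [129, 295, 9, 14, 69], [146, 313, 4, 3, 10], [0, 334, 25, 13, 119], [37, 334, 38, 23, 427], [29, 337, 5, 2, 10], [51, 352, 39, 32, 513], [57, 358, 4, 3, 10], [56, 365, 2, 3, 6]]
side [[328, 200, 4, 5, 12], [333, 201, 5, 4, 10], [319, 223, 3, 2, 6]]
```

View pics/end.png

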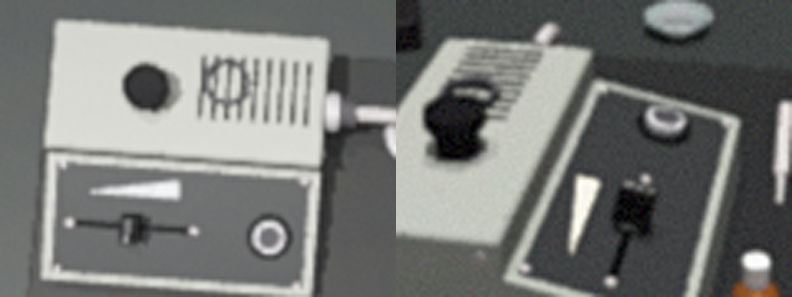

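The crown edge is at about (637,184), against a prediction of (638,188) for click three and (642,176) for click four. In the top view the cap at (131,230) is midway along the slot. The button is down, and only the lever, button and robot arm differ from the start pictures.

```bash
python3 -c "
from plant import ctrl; ctrl.finish_job()"
```

```text
the job is handed in; nothing more can be done
```

I handed the job in with the lever in the third click, the lamp's power button in, and about 32 s of the 54 s used. `finish_job` gives no verdict, so this rests on my own checks.

- **Closing:** With the closed fingertips on the cap's right face, I pushed the lever home. It met a firm stop at 26 N, and a picture showed it at the closed end of the slot.
- **Button:** I pressed it about 6 mm, until it stopped firmly at 11 N. The last picture shows it still in.
- **Opening:** I pushed on the cap's left face. The force rose and fell for exactly three clicks, 12 mm apart, and I stopped as soon as the third snapped over.
- **Last look:** The side view puts the lever about 4 pixels from where I predicted click three, with click four about 8 pixels away on the other side. The top view shows the cap midway along the slot, which also fits click three. Comparing with the start pictures, only the lever, the button and the robot arm and its shadow had changed, so none of the loose things moved.

**Unresolved:** my first camera estimate of the lever's start position fell between clicks two and three. The forces while closing pointed to click two. This did not affect the result, because I counted the clicks from the closed stop.

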